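# Tip limes from the scale scoop through a gap left by the bench scraper

## Task

Empty the five limes from the scale's tipping scoop into the open tin, which stands in front of only one half of the wide lip. Take the bench scraper out of its rack, stand its blade in the level scoop across the lip so that it blocks most of it and leaves a gap only at the tin's end, and press the scoop down with the blade, so that the limes roll out through the gap into the tin and none falls on the worktop. When all five are in, put the scraper back into its rack, fully down; do not knock the tin, the closed canister or anything else about.

Things in the scene. Friction and masses are not known exactly. Their poses are not given: they have to be found in the camera images.
- scale: Bench scale, white housing, fixed, carrying a tipping steel scoop between two upright cheeks. Origin: on the worktop under the scoop's pivot; z up; its -x is the front: the scoop's open lip, tin and canister. Cheeks and clamp knobs reach to y = +-138 mm, 196 mm high, at x within +-25 mm; display column and head at x = 120 to 175 mm, 228 mm high; housing front at x = -95 mm
- scoop (a joint): Tilt of the scoop in rad: 0 level, growing as the lip goes down, stop at 0.45; turns about the level line through pivot along the scale's y. Friction (0.5 N m) holds it wherever it is left: pressing its floor 65 mm in front of the pivot tips it with about 8 N. Limes begin to roll at about 0.04 and run out well at 0.3 to 0.4
- lip (a point): Middle of the lip's edge, on the scoop's floor; moves with the scoop. Level scoop, in the scale's axes: flat floor 165 mm above the worktop, 200 mm wide inside (y -100 to 100), from the lip (x = -125 mm) to a half-round back (radius 100 mm about x = 20 mm); 2 mm sheet, upright walls 45 mm high at sides and back, none and no step at the lip. Site axes: z square to the floor, x to the back
- pivot (a point): middle of the scoop's pivot line, 180 mm above the worktop, 15 mm above the level scoop's floor, over the scale's origin
- scraper: Bench scraper, 170 g: steel blade 3 mm thick (x), 150 mm wide (y), 85 mm high, below a dark wooden handle 28 mm thick (x), 150 mm long (y), 40 mm high. Origin: middle of the blade's lower edge; z up to the handle, whose underside is 85 mm and top 125 mm above the origin. Starts upright, fully down in the rack
- rack: Wooden rack, fixed: two 160 mm long boards along its y on a 100 x 160 mm foot, leaning apart: the slot between them is 8 mm wide at the foot, 20 mm at the top (95 mm high), open at both ends; outer faces 56 mm apart. Origin: on the worktop under the slot's middle. Scraper fully down: handle rests on the boards, blade's edge 10 mm above the worktop, its y along the rack's y, either way round
- tin: Open dark steel tin, loose, 0.5 kg, outside 160 (x) x 108 (y) x 70 mm high, wall and floor 3 mm. Origin: middle of its underside. Stands in front of the left or the right half of the lip, its x roughly along the scale's x
- canister: Closed round white canister with copper lid, loose, 0.6 kg, 102 mm across, 74 mm high, in front of the other half of the lip. Origin: middle of its underside
- lime1: Lime, a firm smooth green ball 38 mm across, 30 g, that rolls easily; origin at its centre. Limes can bridge in a gap narrower than about 70 mm; a small shake of the scraper frees them
- lime2: Lime, a firm smooth green ball 38 mm across, 30 g, that rolls easily; origin at its centre. Limes can bridge in a gap narrower than about 70 mm; a small shake of the scraper frees them
- lime3: Lime, a firm smooth green ball 38 mm across, 30 g, that rolls easily; origin at its centre. Limes can bridge in a gap narrower than about 70 mm; a small shake of the scraper frees them
- lime4: Lime, a firm smooth green ball 38 mm across, 30 g, that rolls easily; origin at its centre. Limes can bridge in a gap narrower than about 70 mm; a small shake of the scraper frees them
- lime5: Lime, a firm smooth green ball 38 mm across, 30 g, that rolls easily; origin at its centre. Limes can bridge in a gap narrower than about 70 mm; a small shake of the scraper frees them
- crock: White stoneware crock of spoons, fixed, 100 mm across, spoons up to 240 mm high, on the side opposite the rack. Origin: middle of its underside
- timer: Red round kitchen timer, loose, 66 mm across, 36 mm high. Origin: middle of its underside
- ramekin: White ramekin, loose, 84 mm across at the rim, 50 mm high. Origin: middle of its underside
Not all that is in view belongs to the job. Leave any orange or red look-alike of the lime3 alone. Of the things shaped like the scraper, the steel one is meant.

How it is judged:
By the outcome, as a careful person would: the job done as asked, in the order asked, and still so for the second after the job is handed in, with the robot touching nothing.
It also fails if it takes over 72 s, if anything falls off the work surface, if the arm or the gripper's body presses on something with over 40 N, if the wrist force passes 120 N, or if a joint passes its speed limit or range.

## Robot

A 7-joint arm with a two-finger parallel gripper is mounted at the origin on the work surface. World frame = base frame: x ahead of the robot, y to its left, z up, the work surface at z = 0. Lengths are in m, angles in degrees, forces in N, time in s.
With the tool pointing down it reaches from about 0.35 to 0.775 m from the base axis. Payload 3.1 kg.
Tool frame: the origin (TCP) lies at the very end of the fingers, on their centre line; the grasp point (between the pads) lies 19 mm behind it; x points along the fingers, z is the direction in which the jaws open and shut, and the axes are right-handed (so a half turn about x gives the same grasp; the last joint's range is limited). The gripper opens to 85 mm and grips with 20 to 120 N. Pads are 22 mm wide; open, the fingers measure 114 mm over their backs; the gripper's body (76 mm by 85 mm) begins 54 mm behind the grasp point. The pads swing forward as they close: fully open they stand 13 mm farther back than shut.
Start: joints at [-66.102, 17.813, 0.802, 86.603, -0.252, 75.585, -1.558], TCP at [0.244, 0.493, 0.231] pointing down, gripper open.
Joint ranges: [-154.91, 154.91], [-16.99, 109.72], [-72.82, 74.43], [7.12, 147.25], [-82.49, 262.49], [11.32, 116.49], [-174.64, 174.64]. Speed limits (degrees/s): [159.86, 159.86, 180, 180, 180, 180, 180].

## Interface

Orientations are given as [roll, pitch, yaw] about the fixed x, y, z axes, in that order (R = Rz(yaw) Ry(pitch) Rx(roll)).
In Python, from bench import telemetry, vision, order gives the robot as it stands.
- The arm moves only by the tool jog_arm, never from a script. Its argument "steps" is a list that holds one entry, the list of rows, each a list of 7 numbers: the finger opening in mm, from 0 to 85.4, then the shift along the tool's x, y, z in units of 30 mm (1.0 is 30 mm), then the turn, a rotation vector about the tool's x, y, z in units of 8 degrees (1.0 is 8 degrees). A call has 1 to 12 rows; each row is the pose to reach, as a shift and turn from the pose commanded when the call began, along the tool's axes at that moment; what a row does not reach only later rows make up. A row lasts 1/8 s, in which the tool goes at most 62.5 mm and 10.7 degrees, less where a joint would pass 70% of its speed; a pose out of reach is approached as far as the arm can. A call with a gripper value outside its range is refused whole. The fingers move at their own pace and stop on an object; "squeeze" is the grip in N (left out, the last holds). Time passes only in rows, so rows that repeat a pose let the fingers close. It gives the time, the measured TCP pose, the force and the opening at its end, in the units of the state.
- telemetry.state(): the state, without advancing time (a new reading comes with each control period).
- vision.snapshot(name): name is "side" or "top" or "wrist"; returns (picture, depth): 420x560x3 uint8, blue, green, red; 420x560 float32, m along the optical axis (not along the pixel's ray), 0 where there is no reading.
- vision.camera_model(name): a dict with "K" (3x3 intrinsics, pixels), "R" (3x3) and "t" (3): a world point X has camera coordinates R X + t; the wrist camera has in their place "T_tool_cam" (4x4, takes a point from camera to tool coordinates, whose origin is the TCP and whose axes are the tool frame's). Camera axes: x right, y down, z forward; pixel columns grow to the right and rows downward; lengths in m; the calibration is good to about 2 mm. A picture is of the moment at which its call begins: read the wrist's pose just before it. camera_model takes no time and is no camera call.
- order.job_done(): hands the job in, once; it reports no verdict.
The state is a dict: "time": time; "q": joint angles; "qd": joint speeds; "joint_torque": joint torques, N m; "ee_pos": TCP position; "ee_rot": TCP orientation; "force": force on the tool from outside, world axes, zero at the start; "ft_torque": the same for the moment, N m; "grip_width": finger opening in m.
Only numpy, scipy, OpenCV 4.12 (cv2) and the standard library are available. Lean on these libraries where they do the work, as an engineer would, in place of code of your own. Each camera call takes 0.05 s, during which the arm holds its last target.

## Working session

There is one attempt and no reset: what is moved stays moved. The work goes in short steps, Python scripts to look and compute and a tool call to move; the robot and the scene stay as the last step left them, time stands still between calls to the robot, and variables do not carry over. Pictures are saved under pics/ and viewed, and the job is handed in when it is done.

Besides the shell and the picture viewer there is one more tool, called after "Emit:" by a JSON object that holds its "fn" and its "kwargs". jog_arm: Moves the arm, as the interface text tells. Its arguments: {"type":"object","properties":{"steps":{"type":"array","items":{"type":"array","items":{"type":"array","items":{"type":"number"}}}},"squeeze":{"type":"number"}},"required":["steps"]}

```bash
ls; mkdir -p pics; python3 - <<'E'
from bench import telemetry, vision
import cv2,numpy as np
print(telemetry.state())
for n in("side","top","wrist"):
    p,d=vision.snapshot(n); cv2.imwrite(f"pics/{n}0.png",p); np.save(f"{n}0.npy",d); print(n,vision.camera_model(n))
E
```

```text
pics
{'time': 0.0, 'q': array([-66.10336143,  17.86183236,   0.80235438,  86.69165341,
        -0.25252481,  75.58371761,  -1.55707157]), 'qd': array([-0.02164419,  0.05225439,  0.07068222, -0.0854677 ,  0.12210581,
       -0.03179431, -0.00256787]), 'joint_torque': array([ 1.36374517e-06, -3.79919386e+01,  1.45918750e-01, -2.30590779e+01,
        1.21643147e-02,  1.34899450e-02, -6.77286280e-06]), 'ee_pos': array([0.24323956, 0.49248234, 0.23020987]), 'ee_rot': array([-177.73689768,   89.86456361, -114.0177427 ]), 'force': array([0.5044923 , 0.42761082, 0.1536532 ]), 'ft_torque': array([-0.03476672, -0.01797906,  0.01694282]), 'grip_width': 0.08545871618699734}
side {'K': array([[382.75450827,   0.        , 283.56677211],
       [  0.        , 382.75450827, 204.48240562],
       [  0.        ,   0.        ,   1.        ]]), 'R': array([[ 0.7440669 , -0.6678372 , -0.01891872],
       [-0.47397653, -0.50769773, -0.71943677],
       [ 0.47086165,  0.54427612, -0.69430023]]), 't': array([-0.37552777,  0.33898185,  0.89111254])}
top {'K': array([[451.29053604,   0.        , 282.47457186],
       [  0.        , 451.29053604, 210.26976307],
       [  0.        ,   0.        ,   1.        ]]), 'R': array([[-0.00832132, -0.999464  ,  0.03166169],
       [-0.99770061,  0.00616852, -0.06749395],
       [ 0.06726247, -0.03215053, -0.99721718]]), 't': array([-0.00980605,  0.53654765,  1.11471452])}
wrist {'K': array([[299.15310478,   0.        , 274.60130754],
       [  0.        , 299.15310478, 211.40630748],
       [  0.        ,   0.        ,   1.        ]]), 'T_tool_cam': array([[-1.97172807e-04, -2.86173414e-01,  9.58177822e-01,
        -1.41901045e-01],
       [-1.08447554e-03, -9.58177216e-01, -2.86173456e-01,
         7.31782510e-02],
       [ 9.99999393e-01, -1.09554604e-03, -1.21421577e-04,
        -3.89322577e-04],
       [ 0.00000000e+00,  0.00000000e+00,  0.00000000e+00,
         1.00000000e+00]])}
```

View pics/top0.png

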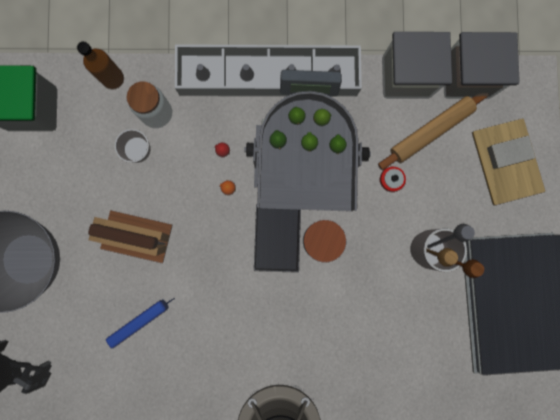

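View pics/side0.png

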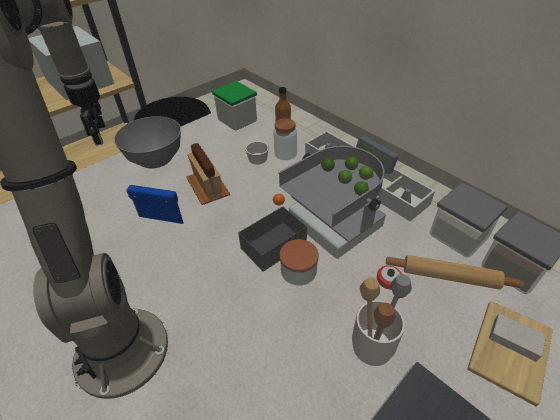

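The top view shows the scraper in its rack at (130,237) with a dark handle. A blue look-alike lies at (137,323). The scoop's lip is at y≈210 px and faces the robot. The tin is at (277,238) on the image-left (+y) side and the canister at (325,241). Next I'll measure these and make crops.

```bash
cat > h.py <<'E'
import numpy as np,cv2
from bench import telemetry, vision
from scipy.spatial.transform import Rotation as Rn
def cloud(n,d):
    c=vision.camera_model(n);K=c["K"];h,w=d.shape
    u,v=np.meshgrid(np.arange(w),np.arange(h))
    P=np.stack([(u-K[0,2])/K[0,0]*d,(v-K[1,2])/K[1,1]*d,d],-1)
    if n=="wrist":
        s=telemetry.state();T=c["T_tool_cam"];P=P@T[:3,:3].T+T[:3,3]
        R=Rn.from_euler("xyz",s["ee_rot"],degrees=True).as_matrix();return P@R.T+s["ee_pos"]
    return (P-c["t"])@c["R"]
def proj(n,X):
    c=vision.camera_model(n);p=(np.atleast_2d(X)@c["R"].T+c["t"])@c["K"].T;return p[:,:2]/p[:,2:]
E
python3 - <<'E'
from h import *
d=np.load("top0.npy");P=cloud("top",d);im=cv2.imread("pics/top0.png")
for n,(u,v) in dict(handle=(130,237),rackfoot=(110,252),tin=(277,240),can=(325,241),floor=(300,185),table=(230,290),lipL=(270,205),lipR=(345,206)).items(): print(n,P[v,u].round(4))
big=lambda a,b,c,e,k,n:cv2.imwrite(n,cv2.resize(im[b:e,a:c],None,fx=k,fy=k,interpolation=cv2.INTER_CUBIC))
big(75,200,190,275,6,"pics/c_rack.png"); big(235,60,380,280,2.7,"pics/c_scale.png")
z=P[...,2]
def rect(m,name):
    q=P[m][:,:2].astype(np.float32); r=cv2.minAreaRect(q); print(name,len(q),r,P[m].mean(0))
def mask(a,b,c,e,lo,hi):
    m=np.zeros(z.shape,bool);m[b:e,a:c]=(z[b:e,a:c]>lo)&(z[b:e,a:c]<hi);return m
rect(mask(75,200,190,275,.115,.16),"handle")
rect(mask(75,200,190,275,.08,.105),"boards")
rect(mask(75,200,190,275,.008,.04),"foot")
rect(mask(245,212,302,280,.055,.08),"tinrim")
rect(mask(303,215,350,265,.065,.085),"can")
rect(mask(255,80,360,215,.195,.225),"scooprim")
rect(mask(262,150,353,215,.155,.175),"floor")
E
```

```text
handle [0.4712 0.3286 0.1363]
rackfoot [0.4356 0.4185 0.0011]
tin [ 4.621e-01  2.000e-04 -4.000e-04]
can [ 0.4587 -0.1127  0.0737]
floor [ 0.5817 -0.0478  0.1669]
table [ 0.3377  0.1193 -0.001 ]
lipL [0.5383 0.0182 0.1644]
lipR [ 0.5352 -0.1465  0.1645]
handle 869 ((0.47318705916404724, 0.34915703535079956), (0.14873310923576355, 0.02823379449546337), 76.54346466064453) [0.47315142 0.34712167 0.1326051 ]
boards 831 ((0.47397345304489136, 0.35316014289855957), (0.16141121089458466, 0.055948857218027115), 76.40804290771484) [0.47469087 0.34941656 0.09334372]
foot 448 ((0.47369569540023804, 0.35255420207977295), (0.15906751155853271, 0.09944439679384232), 76.2880630493164) [0.47670844 0.34106865 0.0113116 ]
tinrim 243 ((0.4593258500099182, 0.0017796456813812256), (0.10799874365329742, 0.14379185438156128), 87.62388610839844) [ 0.44140464 -0.00084865  0.06760999]
can 1420 ((0.45881932973861694, -0.11192978918552399), (0.098912313580513, 0.10033349692821503), 89.78128051757812) [ 0.45908271 -0.111658    0.07316806]
scooprim 2336 ((0.66331547498703, -0.06361572444438934), (0.20966887474060059, 0.273348331451416), 87.83885192871094) [ 0.71478382 -0.07001175  0.20679809]
floor 5366 ((0.5943036079406738, -0.06301995366811752), (0.19919142127037048, 0.1357237547636032), 88.6166763305664) [ 0.59382322 -0.06338926  0.16427918]
```

```bash
python3 - <<'E'
import cv2
im=cv2.imread("pics/side0.png")
cv2.imwrite("pics/c_side.png",cv2.resize(im[130:290,170:400],None,fx=3.4,fy=3.4,interpolation=cv2.INTER_CUBIC))
E
```

```text
(no output)
```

View pics/c_rack.png

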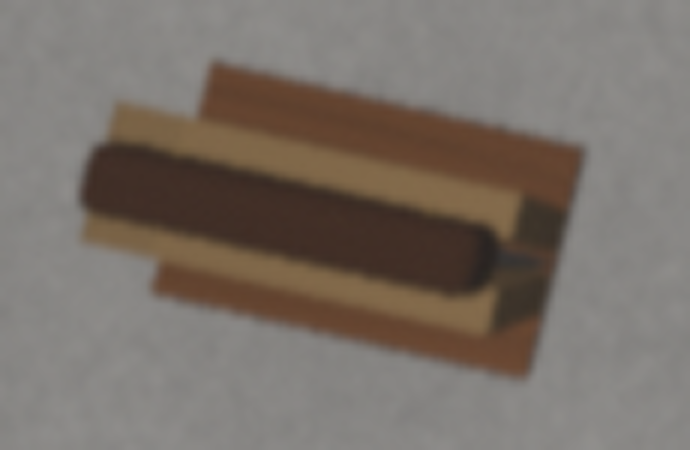

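View pics/c_scale.png

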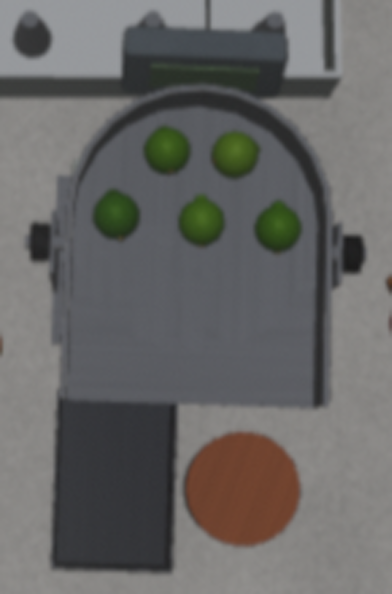

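View pics/c_side.png

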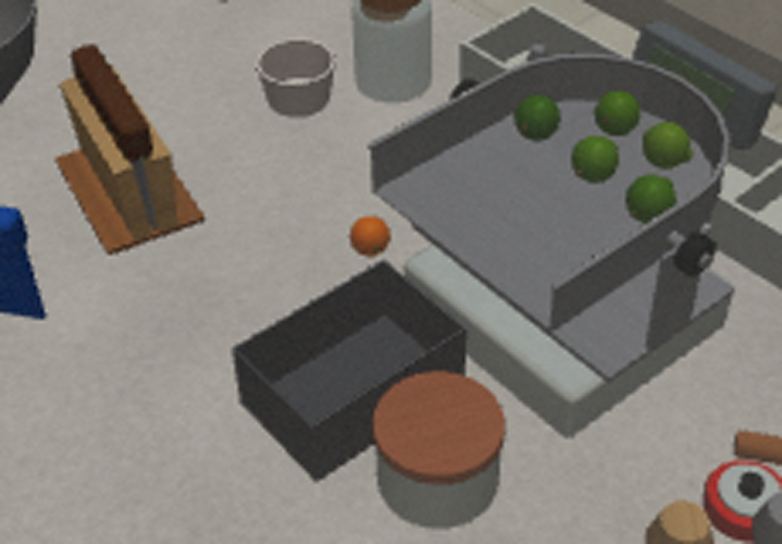

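```bash
python3 - <<'E'
from h import *
d=np.load("top0.npy");P=cloud("top",d);im=cv2.imread("pics/top0.png");z=P[...,2]
E=[]
for u in range(266,350,4):
    v=[v for v in range(180,220) if .155<z[v,u]<.175]; E.append(P[max(v),u])
E=np.array(E); f=np.polyfit(E[:,1],E[:,0],1); print("lip x=a*y+b",f, "deg",np.degrees(np.arctan(f[0])),E[[0,-1]].round(4), np.abs(np.polyval(f,E[:,1])-E[:,0]).max())
# side walls inner: rim extents per row
m=(z>.195)&(z<.225)
for v in (160,170,180,190,200):
    u=np.where(m[v,240:375])[0]+240; print(v,P[v,u[[0,-1]]].round(4).tolist(), u)
    fl=np.where((z[v,240:375]>.158)&(z[v,240:375]<.172))[0]+240; print('  floor',P[v,fl[[0,-1]]].round(4).tolist())
g=(im[...,1].astype(int)>im[...,2]+20)&(im[...,1].astype(int)>im[...,0]+30)
g[:80]=0;g[165:]=0;g[:,:250]=0;g[:,365:]=0
n,l,s,c=cv2.connectedComponentsWithStats(g.astype(np.uint8))
for i in range(1,n):
    if s[i,4]>50: print("lime",c[i],P[l==i].mean(0).round(3),P[l==i].max(0).round(3))
s=telemetry.state();print(Rn.from_euler("xyz",s["ee_rot"],degrees=True).as_matrix().round(3))
# side camera checks
d=np.load("side0.npy");Q=cloud("side",d)
m=np.zeros(d.shape,bool);m[205:275,235:310]=True
m&=(Q[...,2]>.06)&(Q[...,2]<.08)&(Q[...,1]>-.06)
print("tin side",cv2.minAreaRect(Q[m][:,:2].astype(np.float32)),m.sum(), Q[m].min(0),Q[m].max(0))
m=np.zeros(d.shape,bool);m[140:205,180:235]=True;m&=(Q[...,2]>.115)&(Q[...,2]<.16)
print("handle side",cv2.minAreaRect(Q[m][:,:2].astype(np.float32)),m.sum(),np.percentile(Q[m][:,2],95))
m=np.zeros(d.shape,bool);m[140:255,270:390]=True;m&=(Q[...,2]>.16)&(Q[...,2]<.17)
print("floor side",cv2.minAreaRect(Q[m][:,:2].astype(np.float32)),m.sum())
E
```

```text
lip x=a*y+b [0.03820659 0.53154524] deg 2.1880121628975684 [[ 0.5319  0.027   0.1629]
 [ 0.5264 -0.1487  0.1634]] 0.002129344450577886
160 [[0.6294, 0.0408, 0.2104], [0.6285, -0.1653, 0.2125]] [259 260 354 355 356 357]
  floor [[0.6373, 0.0373, 0.1669], [0.6366, -0.1766, 0.1674]]
170 [[0.6085, 0.0431, 0.2091], [0.6067, -0.1642, 0.2159]] [258 259 260 354 355 356 357]
  floor [[0.6153, 0.0374, 0.1659], [0.6149, -0.1613, 0.1641]]
180 [[0.5872, 0.0431, 0.2107], [0.5865, -0.1651, 0.2098]] [258 259 260 354 355 356 357]
  floor [[0.5936, 0.0376, 0.1629], [0.5924, -0.1605, 0.1663]]
190 [[0.5659, 0.0432, 0.2134], [0.5654, -0.1648, 0.2089]] [258 259 354 355 356 357]
  floor [[0.5719, 0.0399, 0.1598], [0.5704, -0.1604, 0.1644]]
200 [[0.5452, 0.0454, 0.2114], [0.5441, -0.1619, 0.2111]] [257 258 259 354 355 356]
  floor [[0.5495, 0.04, 0.1636], [0.5477, -0.1587, 0.1713]]
lime [296.44594595 114.11486486] [ 0.727 -0.039  0.212] [0.745 0.023 1.148]
lime [321.816 115.192] [ 0.728 -0.094  0.199] [ 0.741 -0.081  0.204]
lime [277.43971631 138.04964539] [0.679 0.002 0.199] [0.695 0.015 0.204]
lime [309.24223602 140.57763975] [ 0.673 -0.066  0.198] [ 0.692 -0.051  0.205]
lime [337.7037037  142.75308642] [ 0.669 -0.127  0.198] [ 0.687 -0.113  0.204]
[[-0.001 -0.897  0.443]
 [-0.002  0.443  0.897]
 [-1.    -0.    -0.002]]
tin side ((0.4891791343688965, -0.0006349310278892517), (0.11227269470691681, 0.21044687926769257), 87.8255386352539) 667 [ 0.3826633  -0.05802012  0.06005902] [0.595317   0.05880368 0.07903087]
handle side ((0.4697354733943939, 0.34521931409835815), (0.1497497856616974, 0.02863887883722782), 76.7571029663086) 316 0.13594055487572249
floor side ((0.6487957239151001, -0.07972124218940735), (0.23675188422203064, 0.25008103251457214), 87.57222747802734) 2994
```

```bash
cat >> h.py <<'E'
def Rt(yaw,tilt=0,axis=None):
    """tool: x down, z (jaw) at yaw deg; then turned by tilt deg about world axis"""
    a=np.radians(yaw);x=np.array([0,0,-1.]);zz=np.array([np.cos(a),np.sin(a),0]);R=np.stack([x,np.cross(zz,x),zz],1)
    if tilt: R=Rn.from_rotvec(np.radians(tilt)*np.array(axis)/np.linalg.norm(axis)).as_matrix()@R
    return R
def plan(p,R,s=None):
    s=s or telemetry.state();R0=Rn.from_euler("xyz",s["ee_rot"],degrees=True).as_matrix()
    sh=R0.T@(np.array(p)-s["ee_pos"])/.03; rv=np.degrees(Rn.from_matrix(R0.T@R).as_rotvec())/8
    print("t",s["time"],"shift",sh.round(3),"turn",rv.round(3),"rows>=",np.ceil(max(np.linalg.norm(sh)*30/62.5,np.linalg.norm(rv)*8/10.7)))
    return sh,rv
E
python3 -c "
from h import *
plan([.4735,.350,.23],Rt(-13.4))"
```

```text
t 0.15 shift [ 0.017 -8.985 -0.865] turn [ 9.64e+00 -1.10e-02  9.00e-03] rows>= 8.0
```

Emit:
{"fn": "jog_arm", "kwargs": {"steps": [[[85,0,-0.9,-0.1,1.2,0,0],[85,0,-2,-0.2,2.4,0,0],[85,0,-3.2,-0.3,3.6,0,0],[85,0,-4.4,-0.45,4.8,0,0],[85,0,-5.6,-0.55,6,0,0],[85,0,-6.8,-0.65,7.2,0,0],[85,0,-8,-0.75,8.4,0,0],[85,0.02,-8.98,-0.87,9.64,0,0],[85,0.02,-8.98,-0.87,9.64,0,0],[85,0.02,-8.98,-0.87,9.64,0,0]]]}}

```text
time: 1.4
ee_pos: [0.4724, 0.3514, 0.2303]
ee_rot: [176.6, 89.9, 163.3]
force: [-0.8, 1.0, -0.5]
grip_width: 0.0849
```

```bash
python3 - <<'E'
from h import *
s=telemetry.state();print(s["ee_pos"],s["ee_rot"],s["q"].round(1),s["force"])
p,d=vision.snapshot("wrist");cv2.imwrite("pics/w1.png",p)
P=cloud("wrist",d);z=P[...,2]
for lo,hi,n in((.122,.15,"handle"),(.085,.105,"boards"),(.005,.03,"foot")):
    m=(z>lo)&(z<hi)&(np.abs(P[...,0]-.4735)<.1)&(np.abs(P[...,1]-.35)<.13)
    print(n,m.sum(),cv2.minAreaRect(P[m][:,:2].astype(np.float32)),np.median(P[m][:,2]))
E
```

```text
[0.47241178 0.35137404 0.23029188] [176.58347869  89.90330347 163.33172228] [-52.5  23.1  20.5  80.8  -8.1  77.6 -45. ] [-0.81107719  0.99261766 -0.51508226]
handle 5508 ((0.4722476601600647, 0.35148486495018005), (0.14752507209777832, 0.028082314878702164), 76.41610717773438) 0.13380735748122066
boards 4273 ((0.472806453704834, 0.35391291975975037), (0.16000239551067352, 0.055998753756284714), 76.41829681396484) 0.09358764726244315
foot 2785 ((0.47281691431999207, 0.3540707230567932), (0.15956129133701324, 0.09998372942209244), 76.40596771240234) 0.007373230872770309
```

View pics/w1.png

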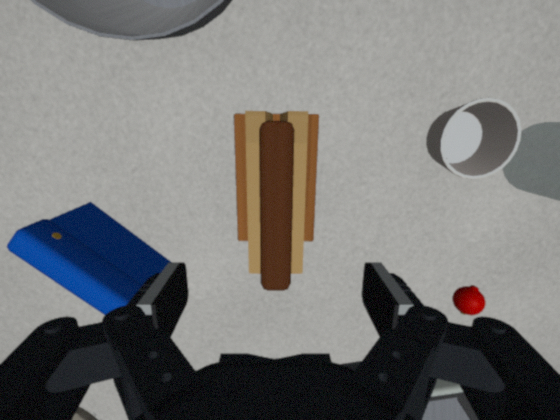

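The wrist view shows the wooden-handled scraper centred between the fingers at (277,205). The blue look-alike is at (90,255) and I'll leave it alone. The handle is 148×28 mm with its top at 0.134, which matches the description, so I'm descending.

Emit:
{"fn": "jog_arm", "kwargs": {"squeeze": 80, "steps": [[[85,1,0,0,0,0,0],[85,2,0,0,0,0,0],[85,3,0,0,0,0,0],[85,3.8,0,0,0,0,0],[85,4.3,0,0,0,0,0],[85,4.3,0,0,0,0,0],[10,4.3,0,0,0,0,0],[10,4.3,0,0,0,0,0],[10,4.3,0,0,0,0,0],[10,4.3,0,0,0,0,0],[10,4.3,0,0,0,0,0],[10,4.3,0,0,0,0,0]]]}}

```text
time: 2.95
ee_pos: [0.4742, 0.3509, 0.1026]
ee_rot: [52.1, 89.9, 38.7]
force: [0.3, -0.3, 5.2]
grip_width: 0.0269
```

```bash
python3 - <<'E'
from h import *
s=telemetry.state();print(s)
R=Rn.from_euler("xyz",s["ee_rot"],degrees=True).as_matrix();print(R.round(4))
E
```

```text
{'time': 2.95, 'q': array([-51.69584901,  28.71536105,  19.22513879,  91.23177604,
       -10.36004273,  61.69986878, -43.16084497]), 'qd': array([ 0.00123188,  0.05246015,  0.06816932, -0.00164459,  0.03490284,
        0.06543284,  0.02090948]), 'joint_torque': array([ 7.05291610e-02, -3.97591496e+01,  3.52850206e+00, -1.88006186e+01,
        1.53355545e-02, -9.37434426e-02,  7.31995489e-03]), 'ee_pos': array([0.47420782, 0.35085625, 0.10263817]), 'ee_rot': array([52.11094107, 89.88955194, 38.7043564 ]), 'force': array([ 0.30880874, -0.2532269 ,  5.22602168]), 'ft_torque': array([-0.03359678,  0.06481776, -0.05854911]), 'grip_width': 0.026883230338099775}
[[ 0.0015  0.2319  0.9727]
 [ 0.0012  0.9727 -0.2319]
 [-1.      0.0015  0.0012]]
```

Emit:
{"fn": "jog_arm", "kwargs": {"steps": [[[10,-0.3,0,0,0,0,0],[10,-1,0,0,0,0,0],[10,-2,0,0,0,0,0],[10,-3,0,0,0,0,0],[10,-4,0,0,0,0,0],[10,-5,0,0,0,0,0],[10,-6,0,0,0,0,0],[10,-7,0,0,0,0,0],[10,-8.1,0,0,0,0,0],[10,-8.1,0,0,0,0,0],[10,-8.1,0,0,0,0,0]]]}}

```text
time: 4.32
ee_pos: [0.4729, 0.3501, 0.3431]
ee_rot: [-129.7, 89.8, -143.1]
force: [-0.5, 0.7, -1.7]
grip_width: 0.0268
```

```bash
python3 - <<'E'
from h import *
s=telemetry.state();print(s["ee_pos"],s["force"],s["grip_width"])
for n in("side","wrist"):
    p,d=vision.snapshot(n);cv2.imwrite(f"pics/{n}2.png",p)
plan([.573,-.0911,.345],Rt(28))
E
```

```text
[0.47294872 0.35005646 0.34313193] [-0.49126622  0.71665304 -1.72323671] 0.026776974293770416
t 4.425 shift [ -0.055 -13.529   6.661] turn [-5.176 -0.026  0.014] rows>= 8.0
```

View pics/side2.png

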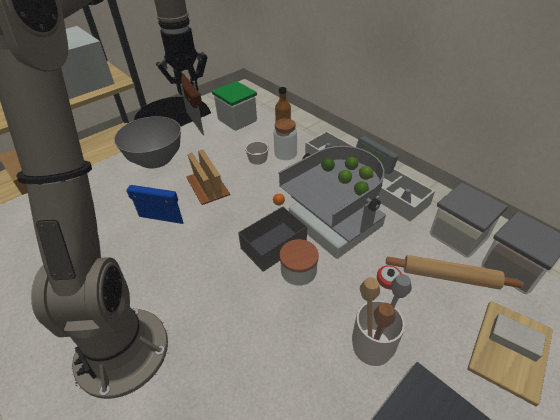

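View pics/wrist2.png

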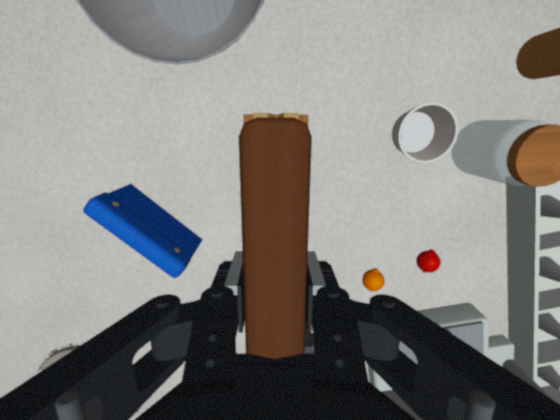

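The scraper is out of the rack: the side view shows its steel blade at (195,115) and the empty rack at (208,178). Carrying it above the scoop.

Emit:
{"fn": "jog_arm", "kwargs": {"steps": [[[10,0,-0.8,0.4,-0.3,0,0],[10,0,-2.2,1.1,-0.8,0,0],[10,0,-3.8,1.9,-1.4,0,0],[10,0,-5.4,2.7,-2,0,0],[10,0,-7,3.5,-2.6,0,0],[10,0,-8.6,4.3,-3.3,0,0],[10,0,-10.2,5.1,-4,0,0],[10,0,-11.7,5.8,-4.6,0,0],[10,0,-12.8,6.3,-5,0,0],[10,-0.05,-13.53,6.66,-5.18,0,0],[10,-0.05,-13.53,6.66,-5.18,0,0],[10,-0.05,-13.53,6.66,-5.18,0,0]]]}}

```text
time: 5.92
ee_pos: [0.5736, -0.0887, 0.3453]
ee_rot: [101.6, 89.8, 129.7]
force: [-0.6, -0.5, -1.5]
grip_width: 0.027
```

```bash
python3 - <<'E'
from h import *
s=telemetry.state();print(s["time"],s["ee_pos"],s["force"],s["grip_width"],s["q"].round(1))
print(Rn.from_euler("xyz",s["ee_rot"],degrees=True).as_matrix().round(4))
p,d=vision.snapshot("wrist");cv2.imwrite("pics/wrist3.png",p)
P=cloud("wrist",d);z=P[...,2];c=vision.camera_model("wrist")
# lip edge and right wall as seen by wrist cam
m=(z>.155)&(z<.175)&(abs(P[...,0]-.62)<.13)&(abs(P[...,1]+.06)<.13)
print("floor",m.sum(),P[m].min(0),P[m].max(0),np.median(z[m]))
m2=(z>.195)&(z<.22)&(P[...,0]<.66)
print("rim",m2.sum(),np.percentile(P[m2][:,:2],[1,99],axis=0))
h=(z>s["ee_pos"][2]+.02)&(z<s["ee_pos"][2]+.05)
print("handle",cv2.minAreaRect(P[h][:,:2].astype(np.float32)),np.median(z[h])-s["ee_pos"][2])
p,d=vision.snapshot("side");cv2.imwrite("pics/side3.png",p);np.save("side3.npy",d)
E
```

```text
5.925 [ 0.57357293 -0.08869726  0.34533269] [-0.63899879 -0.50132386 -1.52252405] 0.027018243729919074 [-10.5  21.1  27.   68.4  -9.5  92.7  42.5]
[[-1.700e-03 -4.715e-01  8.818e-01]
 [ 2.000e-03  8.818e-01  4.715e-01]
 [-1.000e+00  2.600e-03 -5.000e-04]]
floor 20952 [ 0.52358507 -0.16008982  0.16159352] [0.74997547 0.06683254 0.17498717] 0.1646152329150524
rim 3243 [[ 0.38828565 -0.40354381]
 [ 0.65936755  0.06266688]]
handle ((0.564095675945282, -0.07091750204563141), (0.09842927753925323, 0.0821055993437767), 81.77948760986328) 0.031560403511975865
```

View pics/wrist3.png

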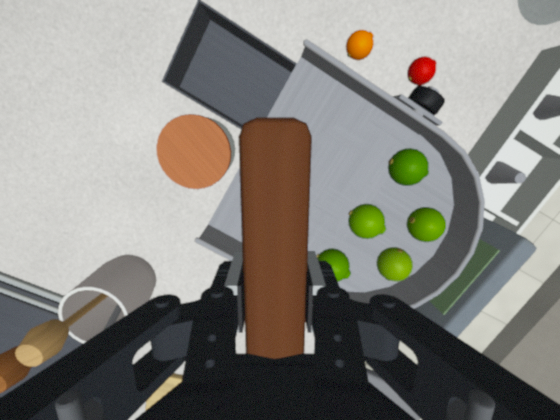

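View pics/side3.png

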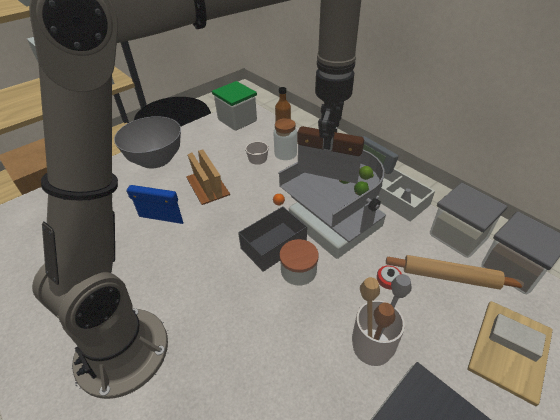

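```bash
python3 - <<'E'
from h import *
s=telemetry.state()
p,d=vision.snapshot("wrist");P=cloud("wrist",d);z=P[...,2]
# lip edge: floor pixels per row, min col
for side in("lip",):
    E=[]
    for v in range(62,200,6):
        u=[u for u in range(200,300) if .158<z[v,u]<.172]
        if u:E.append(P[v,u[0]])
    E=np.array(E);f=np.polyfit(E[:,1],E[:,0],1);print(f,np.degrees(np.arctan(f[0])),np.abs(np.polyval(f,E[:,1])-E[:,0]).max(),E[:,1].min(),E[:,1].max())
m=(z>.200)&(z<.22)&(P[...,0]>.5)&(P[...,0]<.61)
for lo,hi,n in((-.20,-.13,"R"),(.02,.08,"L")):
    k=m&(P[...,1]>lo)&(P[...,1]<hi);q=P[k];print(n,k.sum());
    if k.sum()>10:
        for a in np.arange(.52,.61,.015):
            w=q[(q[:,0]>a)&(q[:,0]<a+.015)]
            if len(w)>3: print(a.round(3),w[:,1].min().round(4),w[:,1].max().round(4),w[:,2].max().round(4))
E
```

```text
[0.04159484 0.53034582] 2.3818358195354743 0.0003553155663353902 -0.11801552184625713 0.03599521364458945
R 356
0.52 -0.1627 -0.1574 0.2137
0.535 -0.164 -0.158 0.2138
0.55 -0.1649 -0.1585 0.2131
L 849
0.52 0.0405 0.0458 0.213
0.535 0.0395 0.0459 0.2142
0.55 0.0391 0.0447 0.2148
0.565 0.0385 0.0444 0.2135
0.58 0.0379 0.0438 0.2139
0.595 0.0372 0.0429 0.2143
```

```bash
python3 -c "
from h import *
plan([.573,-.0912,.262],Rt(28))"
```

```text
t 6.075 shift [ 2.8   -0.069 -0.067] turn [ 0.027  0.002 -0.009] rows>= 2.0
```

Emit:
{"fn": "jog_arm", "kwargs": {"steps": [[[10,0.5,-0.07,-0.07,0,0,0],[10,1,-0.07,-0.07,0,0,0],[10,1.5,-0.07,-0.07,0,0,0],[10,2,-0.07,-0.07,0,0,0],[10,2.4,-0.07,-0.07,0,0,0],[10,2.65,-0.07,-0.07,0,0,0],[10,2.8,-0.07,-0.07,0,0,0],[10,2.8,-0.07,-0.07,0,0,0]]]}}

```text
time: 7.08
ee_pos: [0.573, -0.0936, 0.2621]
ee_rot: [135.9, 90.0, 163.9]
force: [-0.3, -0.4, -1.2]
grip_width: 0.027
```

```bash
python3 - <<'E'
from h import *
s=telemetry.state();print(s["ee_pos"],s["force"])
for n in("side","top","wrist"):
    p,d=vision.snapshot(n);cv2.imwrite(f"pics/{n}4.png",p);np.save(f"{n}4.npy",d)
im=cv2.imread("pics/top4.png");sd=cv2.imread("pics/side4.png")
a=cv2.resize(im[80:280,230:380],(390,520),interpolation=cv2.INTER_CUBIC);b=cv2.resize(sd[110:260,260:400],(400,429),interpolation=cv2.INTER_CUBIC);b=cv2.copyMakeBorder(b,0,91,0,0,0)
cv2.imwrite("pics/c4.png",np.hstack([a,b]))
E
```

```text
[ 0.5729501  -0.09357451  0.26211642] [-0.28527285 -0.44739305 -1.19342776]
```

View pics/c4.png

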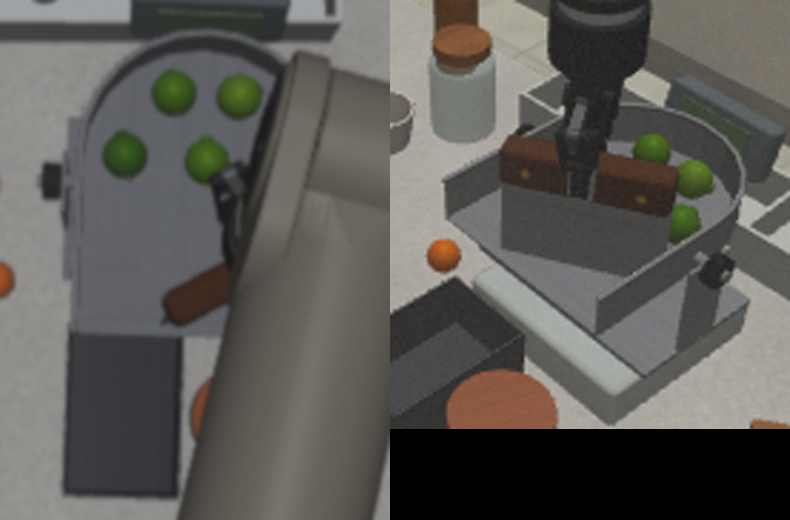

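View pics/wrist4.png

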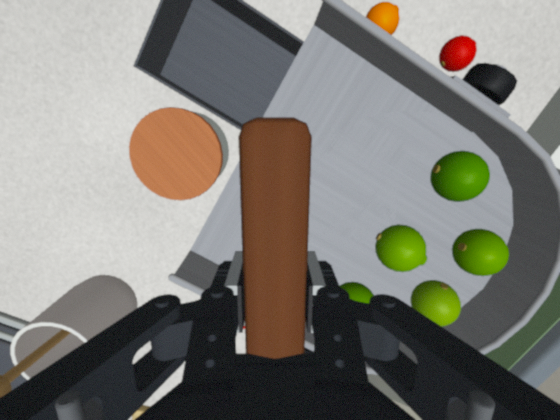

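```bash
python3 -c "
from h import *
plan([.573,-.0918,.2578],Rt(28))"
```

```text
t 7.225 shift [0.165 0.06  0.021] turn [0.004 0.007 0.005] rows>= 1.0
```

Emit:
{"fn": "jog_arm", "kwargs": {"steps": [[[10,0.05,0.06,0.02,0,0,0],[10,0.1,0.06,0.02,0,0,0],[10,0.14,0.06,0.02,0,0,0],[10,0.16,0.06,0.02,0,0,0]]]}}

```text
time: 7.72
ee_pos: [0.5726, -0.0917, 0.2577]
ee_rot: [-9.1, 90.0, 18.9]
force: [-1.0, 0.5, 0.5]
grip_width: 0.0266
```

```bash
cat >> h.py <<'E'
YS=np.array([.0415,.99914,0]);PIV=np.array([.6528,-.064,.180])
def tp(a,p0,yaw=28.0):
    R=Rn.from_rotvec(-a*YS).as_matrix();return PIV+R@(np.array(p0)-PIV),R@Rt(yaw)
def table(al,p0,yaw=28.0):
    s=telemetry.state();R0=Rn.from_euler("xyz",s["ee_rot"],degrees=True).as_matrix()
    for a in al:
        p,R=tp(a,p0,yaw);sh=R0.T@(p-s["ee_pos"])/.03;rv=np.degrees(Rn.from_matrix(R0.T@R).as_rotvec())/8
        print(a,[round(float(v),2) for v in (*sh,*rv)])
E
python3 - <<'E'
from h import *
s=telemetry.state();print(s["time"],s["ee_pos"],s["force"])
table([0.02,.04,.06,.08,.1,.12],[.573,-.0918,.2565])
E
```

```text
7.725 [ 0.57261058 -0.09166196  0.25766146] [-0.95638492  0.47349503  0.46086707]
0.02 [0.09, 0.02, -0.03, 0.01, -0.12, -0.07]
0.04 [0.15, 0.04, -0.08, 0.01, -0.25, -0.14]
0.06 [0.2, 0.06, -0.12, 0.01, -0.37, -0.22]
0.08 [0.26, 0.09, -0.16, 0.01, -0.49, -0.29]
0.1 [0.31, 0.11, -0.2, 0.01, -0.62, -0.36]
0.12 [0.37, 0.13, -0.24, 0.01, -0.74, -0.43]
```

Emit:
{"fn": "jog_arm", "kwargs": {"steps": [[[10,0.05,0.01,-0.01,0,0,0],[10,0.09,0.02,-0.03,0,-0.12,-0.07],[10,0.12,0.03,-0.06,0,-0.18,-0.1],[10,0.15,0.04,-0.08,0,-0.25,-0.14],[10,0.2,0.06,-0.12,0,-0.37,-0.22],[10,0.2,0.06,-0.12,0,-0.37,-0.22]]]}}

```text
time: 8.48
ee_pos: [0.5683, -0.0916, 0.2527]
ee_rot: [-29.9, 86.5, -1.8]
force: [-3.0, 0.8, 6.6]
grip_width: 0.0275
```

```bash
cat > look.py <<'E'
import sys
from h import *
t=sys.argv[1]
s=telemetry.state();print(s["time"],s["ee_pos"],s["force"],s["grip_width"])
w,d=vision.snapshot("wrist")
p2,_=vision.snapshot("top");p3,_=vision.snapshot("side")
a=cv2.resize(w,(400,300));c=cv2.resize(p2[80:290,210:385],(250,300));b=cv2.resize(p3[120:290,215:400],None,fx=300/170,fy=300/170)
cv2.imwrite(f"pics/l{t}.png",np.hstack([a,cv2.resize(b,(390,300))]));cv2.imwrite(f"pics/lt{t}.png",c)
P=cloud("wrist",d)
q=P[20:330,240:560].reshape(-1,3)
r=q-PIV;XS=np.array([YS[1],-YS[0],0]);xs=r@XS;ys=r@YS
m=(abs(ys)<.09)&(xs>-.12)&(xs<.02)&(q[:,2]>.08)&(q[:,2]<.185)
if m.sum()>100:
    A=np.c_[xs[m],ys[m],np.ones(m.sum())];zz=q[m,2];k=np.ones(len(zz),bool)
    for _ in range(8):
        x=np.linalg.lstsq(A[k],zz[k],rcond=None)[0];k=abs(A@x-zz)<.004
    print("scoop tilt",np.arctan(x[0]),x,k.sum())
E
python3 look.py 5
```

```text
8.475 [ 0.56829343 -0.0915558   0.25274302] [-3.02419175  0.76242783  6.64246207] 0.02747059344678312
scoop tilt 0.05960441902383027 [0.0596751  0.00023785 0.16413184] 21315
```

View pics/l5.png

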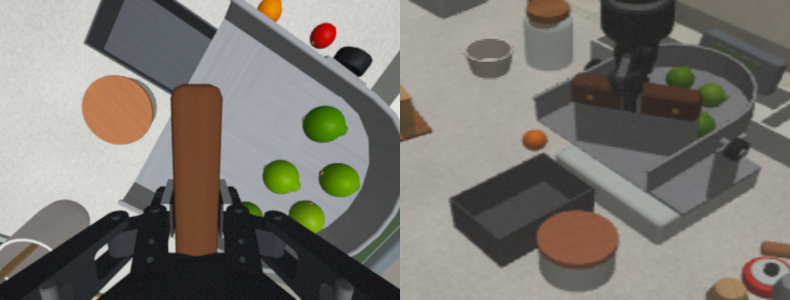

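```bash
python3 - <<'E'
from h import *
table([.08,.1,.12,.14,.16],[.573,-.0918,.2565])
E
```

```text
0.08 [0.09, 0.02, -0.04, 0.01, -0.12, -0.07]
0.1 [0.14, 0.04, -0.08, 0.01, -0.24, -0.15]
0.12 [0.19, 0.07, -0.13, 0.01, -0.37, -0.22]
0.14 [0.25, 0.09, -0.17, 0.01, -0.49, -0.29]
0.16 [0.31, 0.12, -0.21, 0.01, -0.62, -0.36]
```

Emit:
{"fn": "jog_arm", "kwargs": {"steps": [[[10,0.05,0.01,-0.02,0,-0.06,-0.03],[10,0.09,0.02,-0.04,0,-0.12,-0.07],[10,0.11,0.03,-0.06,0,-0.18,-0.11],[10,0.14,0.04,-0.08,0,-0.24,-0.15],[10,0.14,0.04,-0.08,0,-0.24,-0.15],[10,0.14,0.04,-0.08,0,-0.24,-0.15]]]}}

```text
time: 9.38
ee_pos: [0.5661, -0.0912, 0.2482]
ee_rot: [-30.6, 84.3, -2.5]
force: [-4.2, 2.4, 5.6]
grip_width: 0.0272
```

```bash
python3 look.py 6
```

```text
9.375 [ 0.56606959 -0.09116182  0.24822555] [-4.23871309  2.36058953  5.63964799] 0.027173111534050644
scoop tilt 0.1208273925912633 [0.12141884 0.00030291 0.16418677] 18034
```

View pics/l6.png

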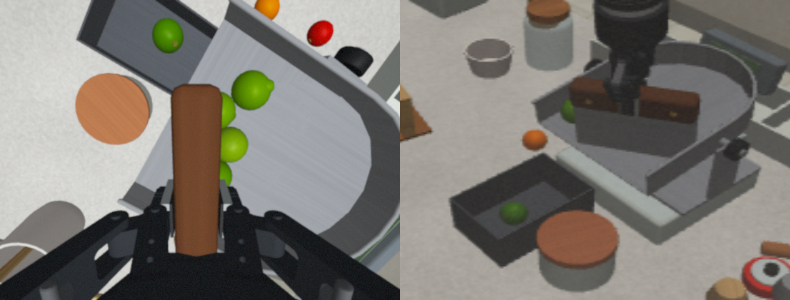

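The first lime is in the tin, at (167,35) in the wrist view. The other four are queuing along the blade towards the gap, so I keep tipping gently.

```bash
python3 - <<'E'
from h import *
table([.12,.14,.16,.18,.2],[.573,-.0918,.2565])
E
```

```text
0.12 [0.05, 0.02, -0.06, 0.01, -0.13, -0.07]
0.14 [0.1, 0.05, -0.1, 0.01, -0.25, -0.14]
0.16 [0.16, 0.07, -0.14, 0.01, -0.37, -0.22]
0.18 [0.21, 0.1, -0.18, 0.01, -0.5, -0.29]
0.2 [0.27, 0.12, -0.22, 0.01, -0.62, -0.36]
```

Emit:
{"fn": "jog_arm", "kwargs": {"steps": [[[10,0.03,0.01,-0.03,0,-0.06,-0.03],[10,0.05,0.02,-0.06,0,-0.13,-0.07],[10,0.08,0.03,-0.08,0,-0.19,-0.1],[10,0.1,0.05,-0.1,0,-0.25,-0.14],[10,0.13,0.06,-0.12,0,-0.31,-0.18],[10,0.16,0.07,-0.14,0,-0.37,-0.22],[10,0.16,0.07,-0.14,0,-0.37,-0.22],[10,0.16,0.07,-0.14,0,-0.37,-0.22]]]}}

```text
time: 10.52
ee_pos: [0.5621, -0.091, 0.2431]
ee_rot: [-30.5, 80.8, -2.4]
force: [-3.2, 2.1, 6.7]
grip_width: 0.0272
```

```bash
python3 look.py 7; python3 - <<'E'
from h import *
table([.16,.18,.2,.22,.24,.26,.28,.3],[.573,-.0918,.2565])
E
```

```text
10.525 [ 0.56208857 -0.09103947  0.24309007] [-3.22159554  2.10057837  6.67306006] 0.027177270354416905
scoop tilt 0.17649261956109258 [ 1.78348305e-01 -9.62505661e-06  1.64185832e-01] 21800
0.16 [0.0, -0.0, -0.01, 0.01, 0.0, 0.0]
0.18 [0.06, 0.02, -0.06, 0.01, -0.12, -0.07]
0.2 [0.11, 0.05, -0.1, 0.01, -0.25, -0.14]
0.22 [0.16, 0.07, -0.14, 0.01, -0.37, -0.22]
0.24 [0.22, 0.1, -0.18, 0.01, -0.49, -0.29]
0.26 [0.28, 0.12, -0.22, 0.01, -0.62, -0.36]
0.28 [0.34, 0.14, -0.26, 0.01, -0.74, -0.43]
0.3 [0.39, 0.16, -0.3, 0.01, -0.86, -0.51]
```

View pics/l7.png

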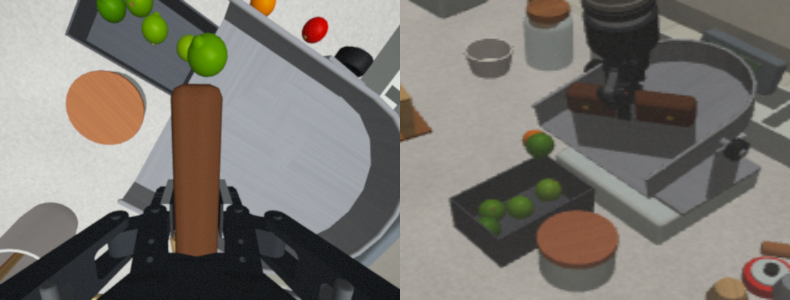

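Emit:
{"fn": "jog_arm", "kwargs": {"steps": [[[10,0,0,0,0,0,0],[10,0,0,0,0,0,0],[10,0,0,0,0,0,0],[10,0,0,0,0,0,0]]]}}

```text
time: 11.18
ee_pos: [0.5621, -0.091, 0.2431]
ee_rot: [-30.5, 80.8, -2.4]
force: [-5.1, 2.2, 7.1]
grip_width: 0.0269
```

```bash
python3 look.py 8
```

```text
11.175 [ 0.56212392 -0.09104772  0.24311859] [-5.08029889  2.21996185  7.05760007] 0.026851112599349133
scoop tilt 0.17649483425947965 [0.17835059 0.00022187 0.1641446 ] 23381
```

View pics/l8.png

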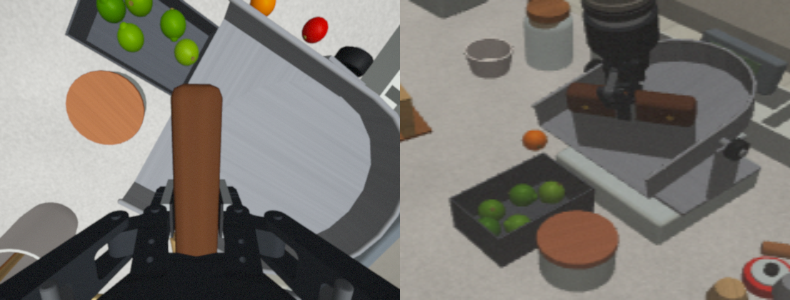

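View pics/lt8.png

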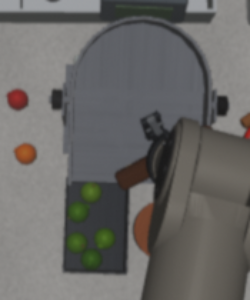

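All five limes are in the tin (top crop: five green blobs in it). I'm withdrawing the scraper square to the floor.

Emit:
{"fn": "jog_arm", "kwargs": {"steps": [[[10,-0.3,0,0,0,0,0],[10,-1,0,0,0,0,0],[10,-2,0,0,0,0,0],[10,-3,0,0,0,0,0],[10,-3.5,0,0,0,0,0],[10,-3.5,0,0,0,0,0]]]}}

```text
time: 12.08
ee_pos: [0.5458, -0.0915, 0.3462]
ee_rot: [-31.2, 80.7, -3.1]
force: [-0.5, 0.4, -1.4]
grip_width: 0.0268
```

```bash
python3 - <<'E'
from h import *
s=telemetry.state();print(s["time"],s["ee_pos"],s["force"])
plan([.56,-.085,.36],Rt(-13.5));plan([.4735,.351,.36],Rt(-13.5))
E
```

```text
12.075 [ 0.54578369 -0.09151093  0.34618083] [-0.4543908   0.42879186 -1.40710808]
t 12.075 shift [-0.38  -0.066  0.579] turn [5.178 1.163 0.213] rows>= 4.0
t 12.075 shift [-0.972 14.094  4.901] turn [5.178 1.163 0.213] rows>= 8.0
```

Emit:
{"fn": "jog_arm", "kwargs": {"steps": [[[10,-0.15,0.6,0.2,0.25,0.1,0.01],[10,-0.25,2,0.7,0.75,0.25,0.05],[10,-0.35,3.6,1.25,1.3,0.4,0.07],[10,-0.45,5.2,1.8,1.9,0.55,0.1],[10,-0.55,6.8,2.4,2.5,0.7,0.12],[10,-0.65,8.5,3,3.1,0.85,0.15],[10,-0.75,10.1,3.5,3.7,1,0.18],[10,-0.85,11.7,4.1,4.3,1.1,0.2],[10,-0.92,13.1,4.6,4.8,1.15,0.21],[10,-0.97,14.09,4.9,5.18,1.163,0.213],[10,-0.97,14.09,4.9,5.18,1.163,0.213],[10,-0.97,14.09,4.9,5.18,1.163,0.213]]]}}

```text
time: 13.58
ee_pos: [0.4733, 0.35, 0.3582]
ee_rot: [-126.7, 89.8, -140.3]
force: [-0.9, -0.5, -2.5]
grip_width: 0.0272
```

```bash
python3 - <<'E'
from h import *
s=telemetry.state();print(s["time"],s["ee_pos"],s["force"])
R=Rn.from_euler("xyz",s["ee_rot"],degrees=True).as_matrix();print(R.round(4))
for n in("wrist","side","top"):
    p,d=vision.snapshot(n);cv2.imwrite(f"pics/{n}9.png",p);np.save(n+"9.npy",d)
d=np.load("wrist9.npy");P=cloud("wrist",d);z=P[...,2]
for lo,hi,n in((.085,.105,"boards"),(.005,.03,"foot"),(.375,.405,"handle")):
    m=(z>lo)&(z<hi)&(np.abs(P[...,0]-.4735)<.1)&(np.abs(P[...,1]-.35)<.13)
    if m.sum()>50: print(n,m.sum(),cv2.minAreaRect(P[m][:,:2].astype(np.float32)),np.median(P[m][:,2]))
d=np.load("side9.npy");Q=cloud("side",d);zz=Q[...,2]
near=(np.abs(Q[...,0]-.4735)<.1)&(np.abs(Q[...,1]-.35)<.12)
m=near&(zz>.24)&(zz<.35);print("blade side",m.sum());b=Q[m]
print("z min",np.percentile(b[:,2],[0.5,2]))
c=b.mean(0);u,sv,vt=np.linalg.svd(b-c);print("centre",c,"normal",vt[2],sv/np.sqrt(len(b)))
E
```

```text
13.575 [0.47325489 0.34998561 0.35816659] [-0.92427137 -0.48410298 -2.45250561]
[[-0.003   0.2342  0.9722]
 [-0.0025  0.9722 -0.2342]
 [-1.     -0.0031 -0.0023]]
boards 146 ((0.4926188588142395, 0.42838597297668457), (0.006172391586005688, 0.054523054510354996), 74.98681640625) 0.09519808996026044
foot 144 ((0.49179890751838684, 0.4257042109966278), (0.011866654269397259, 0.09782335162162781), 76.29007720947266) 0.008868683554816292
handle 18405 ((0.47754067182540894, 0.3684457242488861), (0.08040569722652435, 0.09971543401479721), 21.127338409423828) 0.39056370145392627
blade side 282
z min [0.26506519 0.26751734]
centre [0.46678384 0.33398949 0.30108589] normal [-0.97296759  0.23086734  0.00586102] [0.0461995  0.0201138  0.00067991]
```

View pics/side9.png

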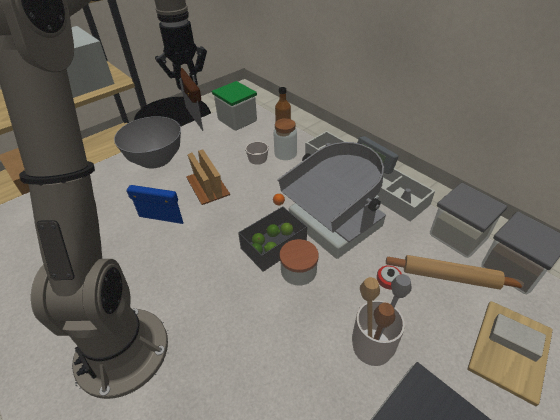

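View pics/wrist9.png

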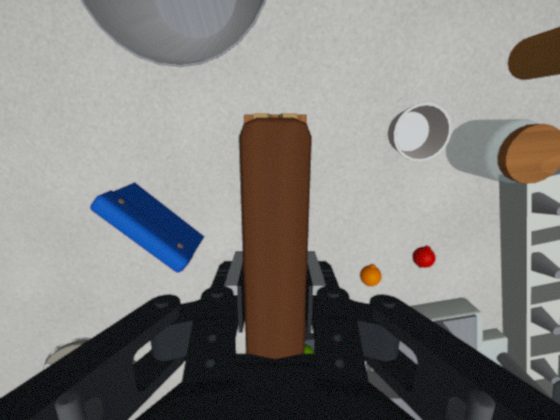

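```bash
python3 -c "
from h import *
plan([.4735,.3515,.200],Rt(-13.55))"
```

```text
t 13.725 shift [ 5.315  0.068 -0.014] turn [-0.012 -0.01   0.006] rows>= 3.0
```

Emit:
{"fn": "jog_arm", "kwargs": {"steps": [[[10,0.6,0.02,0,0,0,0],[10,1.6,0.05,0,0,0,0],[10,2.6,0.07,-0.01,0,0,0],[10,3.6,0.07,-0.01,0,0,0],[10,4.6,0.07,-0.01,0,0,0],[10,5.3,0.07,-0.01,0,0,0],[10,5.3,0.07,-0.01,0,0,0],[10,5.3,0.07,-0.01,0,0,0]]]}}

```text
time: 14.72
ee_pos: [0.4738, 0.3533, 0.2019]
ee_rot: [100.5, 89.9, 86.9]
force: [-0.2, 0.7, -1.3]
grip_width: 0.0268
```

```bash
python3 - <<'E'
from h import *
s=telemetry.state();print(s["time"],s["ee_pos"],s["force"])
p,d=vision.snapshot("side");cv2.imwrite("pics/s10.png",cv2.resize(p[90:220,150:270],None,fx=4.5,fy=4.5,interpolation=cv2.INTER_CUBIC))
p,d=vision.snapshot("top");cv2.imwrite("pics/t10.png",cv2.resize(p[195:285,75:195],None,fx=6,fy=6,interpolation=cv2.INTER_CUBIC))
plan([.4735,.3515,.1025],Rt(-13.55))
E
```

```text
14.725 [0.47376348 0.35325702 0.20185856] [-0.23765828  0.69777189 -1.28078311]
t 14.825 shift [ 3.325 -0.082  0.004] turn [ 0.004  0.002 -0.017] rows>= 2.0
```

View pics/s10.png

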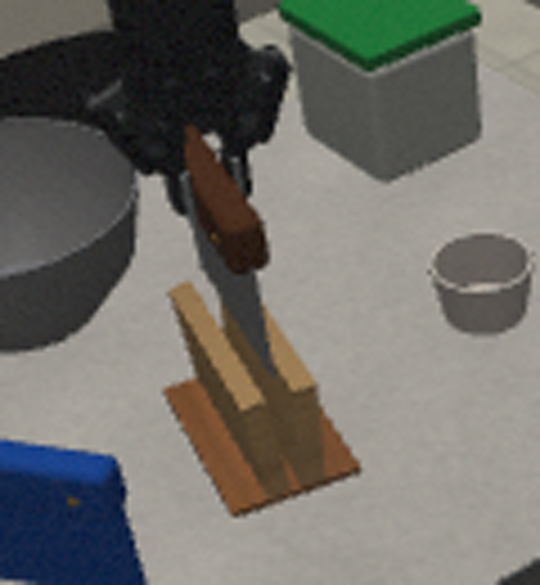

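The blade is aligned above the slot, with its tip between the boards at (260,360) in the crop. Lowering it.

Emit:
{"fn": "jog_arm", "kwargs": {"steps": [[[10,0.3,-0.04,0,0,0,0],[10,0.7,-0.05,0,0,0,0],[10,1.1,-0.05,0,0,0,0],[10,1.5,-0.05,0,0,0,0],[10,1.9,-0.05,0,0,0,0],[10,2.3,-0.05,0,0,0,0],[10,2.7,-0.05,0,0,0,0],[10,3,-0.05,0,0,0,0],[10,3.2,-0.05,0,0,0,0],[10,3.2,-0.05,0,0,0,0]]]}}

```text
time: 16.08
ee_pos: [0.4721, 0.3518, 0.1041]
ee_rot: [-163.5, 89.9, -177.0]
force: [-0.4, -0.3, -1.3]
grip_width: 0.027
```

```bash
python3 - <<'E'
from h import *
s=telemetry.state();print(s["time"],s["ee_pos"],s["force"],s["grip_width"])
plan([.4735,.3515,.1025],Rt(-13.55))
E
```

```text
16.075 [0.47209911 0.35184206 0.10411629] [-0.41187381 -0.31634402 -1.33397917] 0.0270293684423661
t 16.075 shift [ 0.054 -0.     0.048] turn [ 0.007 -0.016  0.005] rows>= 1.0
```

Emit:
{"fn": "jog_arm", "kwargs": {"steps": [[[10,0.03,0,0.03,0,0,0],[10,0.06,0,0.03,0,0,0],[10,0.08,0,0.03,0,0,0],[10,0.08,0,0.03,0,0,0]]]}}

```text
time: 16.58
ee_pos: [0.4735, 0.3519, 0.1027]
ee_rot: [154.6, 89.9, 141.1]
force: [-0.0, -1.3, 0.8]
grip_width: 0.0273
```

Contact on the boards. Opening, with a slight lift before backing off.

Emit:
{"fn": "jog_arm", "kwargs": {"steps": [[[35,0.08,0,0.03,0,0,0],[50,0.08,0,0.03,0,0,0],[85,0.08,0,0.03,0,0,0],[85,0.08,0,0.03,0,0,0],[85,0.08,0,0.03,0,0,0],[85,0.08,0,0.03,0,0,0],[85,-0.4,0,0.03,0,0,0],[85,-1.2,0,0.03,0,0,0],[85,-2.2,0,0.03,0,0,0],[85,-3.4,0,0.03,0,0,0],[85,-4.6,0,0.03,0,0,0],[85,-4.6,0,0.03,0,0,0]]]}}

```text
time: 18.08
ee_pos: [0.4765, 0.3527, 0.2452]
ee_rot: [60.4, 89.5, 46.9]
force: [0.0, -0.3, 0.4]
grip_width: 0.0849
```

```bash
python3 - <<'E'
from h import *
s=telemetry.state();print(s["time"],s["ee_pos"],s["force"],s["grip_width"])
p,d=vision.snapshot("wrist");cv2.imwrite("pics/w11.png",p)
P=cloud("wrist",d);z=P[...,2]
for lo,hi,n in((.122,.16,"handle"),(.085,.105,"boards")):
    m=(z>lo)&(z<hi)&(np.abs(P[...,0]-.4735)<.1)&(np.abs(P[...,1]-.35)<.13)
    q=P[m];print(n,m.sum(),cv2.minAreaRect(q[:,:2].astype(np.float32)),np.percentile(q[:,2],[5,50,95]))
    if n=="handle":
        A=np.c_[q[:,:2]-q[:,:2].mean(0),np.ones(len(q))];k=q[:,2]>.128;print(np.linalg.lstsq(A[k],q[k,2],rcond=None)[0])
p,d=vision.snapshot("side");cv2.imwrite("pics/s11.png",p)
p,d=vision.snapshot("top");cv2.imwrite("pics/t11.png",p);np.save("t11.npy",d)
P=cloud("top",d);m=np.zeros(d.shape,bool);m[212:280,245:302]=True;m&=(P[...,2]>.055)&(P[...,2]<.08)
print("tin",cv2.minAreaRect(P[m][:,:2].astype(np.float32)))
m=np.zeros(d.shape,bool);m[215:265,303:350]=True;m&=(P[...,2]>.065)&(P[...,2]<.085)
print("can",P[m].mean(0))
E
```

```text
18.075 [0.47653735 0.35274827 0.24521592] [ 0.02041455 -0.28317027  0.38526256] 0.0848766974304858
handle 4933 ((0.47122788429260254, 0.35129472613334656), (0.1480276882648468, 0.028056491166353226), 76.38007354736328) [0.12654241 0.13122196 0.13271511]
[-0.00764461 -0.00248693  0.13119001]
boards 3875 ((0.47143664956092834, 0.3527393341064453), (0.1596268117427826, 0.056031160056591034), 76.37178039550781) [0.08972309 0.09105462 0.09222777]
tin ((0.45927295088768005, 0.0017611831426620483), (0.10803843289613724, 0.1438429206609726), 87.54163360595703)
can [ 0.45910304 -0.11171765  0.0731811 ]
```

View pics/s11.png

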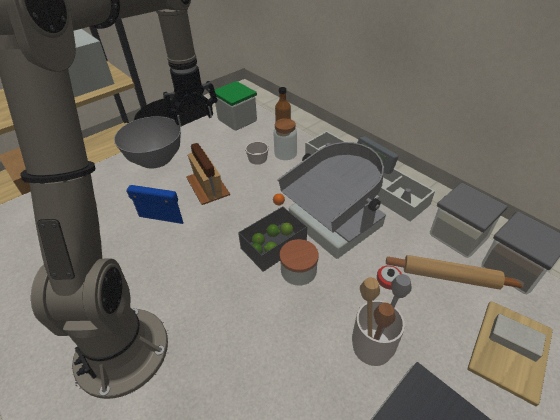

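View pics/t11.png

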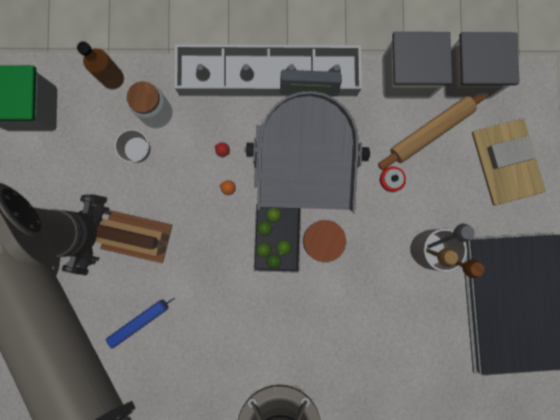

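View pics/w11.png

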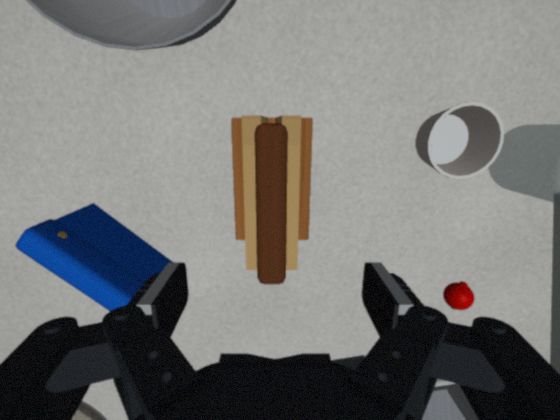

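The scraper is fully down: its handle top is 40 mm above the board tops, the same as at the start. The top view shows five limes in the tin at (273,215), (264,228), (263,250), (284,248) and (273,261). The tin and canister have moved by less than 0.2 mm.

```bash
python3 -c "
from bench import order
print(order.job_done())"
```

```text
the job is handed in; nothing more can be done
None
```

The job is done and handed in at about 18 s of the 72 s allowed; no verdict was reported. I stood the steel scraper at about 30° in the level scoop, leaving a gap of roughly 63 mm at the tin's end. I pressed the scoop down to about 0.18 rad, and all five limes rolled out through the gap into the tin. I then put the scraper back into its rack and withdrew the open gripper.

- **Limes:** the last top view shows all five in the tin, the scoop empty and none on the worktop.
- **Scraper:** the handle top stands 40 mm above the board tops, the same as before the grasp, so it is fully down.
- **Tin and canister:** both measured within 0.2 mm of where they started. In the pictures nothing else looks moved.
- **Forces:** the readings I took were about 10 N or less.
- **Disagreement:** after the release, the wrist camera put the rack and handle heights about 2.5 mm lower than at the start, probably because the arm had not quite settled. The height of the handle above the boards still agreed to 0.1 mm. No check failed.

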